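# Size the bore of an antler blank in the sprung bench press

## Robot

A 6-joint arm with a two-finger parallel gripper is mounted at the origin on the work surface. World frame = base frame: x ahead of the robot, y to its left, z up, the work surface at z = 0. Lengths are in m, angles in rad, forces in N, time in s.
With the tool pointing down it reaches from about 0.325 to 0.875 m from the base axis. Payload 4.4 kg.
Tool frame: the origin (TCP) lies midway between the tips of the shut fingers; the grasp point (between the pads) lies ctrl.tcp_to_grasp behind it (ctrl.tcp_to_grasp is the distance from the TCP to the grasp point, in m); z points along the fingers, y is the line along which they close (so a half turn about z gives the same grasp; the last joint's range is limited). The gripper opens to 85 mm and grips with 20 to 120 N. Pads are 22 mm wide; open, the fingers measure 114 mm over their backs; the gripper's body (76 mm by 85 mm) begins 54 mm behind the grasp point. The pads swing forward as they close: fully open they stand 13 mm farther back than shut.
Start: joints at [-1.403, 0.207, 1.542, -0, 1.393, -0.15], TCP at [0.18, -0.546, 0.206] pointing down, gripper open.
Joint ranges: [-2.73, 2.73], [-0.86, 2.22], [0.23, 2.46], [-1.11, 4.25], [0.08, 2.63], [-2.82, 2.82]. Speed limits (rad/s): [2.79, 2.79, 3.14, 3.14, 3.14, 3.14].

## Interface

Orientations are given as a rotation vector (axis times angle).
In Python, from cell import ctrl gives the robot as it stands. The module is installed in compiled form; this text tells all that it offers.
- The arm moves only by the tool play_rows, never from a script. Its argument "rows" is text: rows parted by semicolons, each of 6 numbers parted by spaces: the shift along the world's x, y, z in m, then the turn, a rotation vector about the world's x, y, z in degrees. A call has 1 to 8 rows; each row shifts and turns the commanded pose from where the row before left it; what a row does not reach is not made up. A row lasts 1/10 s, in which the tool goes at most 50 mm and 8.59 degrees, less where a joint would pass 70% of its speed; a pose out of reach is approached as far as the arm can. A call is refused whole if a number of a shift passes 0.05 or a number of a turn 8.59, either way. A call with a gripper value outside its range is refused whole. "fingers" is the finger opening in m, from 0 to 0.0854, set as the call begins (left out, the last holds). The fingers move at their own pace and stop on an object; "newtons" is the grip in N (left out, the last holds). Time passes only in rows, so rows that do not move let the fingers close. It gives the time, the measured TCP pose, the force, the opening and the grip force at its end, in the units of the state.
- ctrl.get_obs(): the state, without advancing time (a new reading comes with each control period).
- ctrl.camera(name): name is "side" or "top"; returns the picture (400x640x3 uint8, red, green, blue); there is no depth.
- ctrl.calibration(name): a dict with "fovy" (degrees; the focal length in pixels is half the picture's height over the tangent of half this angle, whatever the lens; pixels are square), "cx", "cy" (the principal point, pixels), "origin" and "attitude" of the camera in the world. Camera axes: x right, y down, z forward; pixel columns grow to the right and rows downward; lengths in m; the calibration is good to about 2 mm. A picture is of the moment at which its call begins. calibration takes no time and is no camera call.
- ctrl.finish_job(): hands the job in; it is judged then, once.
The state is a dict: "time_s": time; "qpos": joint angles; "dq": joint speeds; "effort": joint torques, N m; "tool_pos": TCP position; "orientation": TCP orientation; "ft_force": force on the tool from outside, world axes, zero at the start; "moment": the same for the moment, N m; "grip_width": finger opening in m; "grip_force": force on a finger pad.
Only numpy, scipy, OpenCV 4.12 (cv2) and the standard library are available. Lean on these libraries where they do the work, as an engineer would, in place of code of your own. Each camera call takes 0.05 s, during which the arm holds its last target. There are 200 camera calls.

## Task

Take the antler slice with the hole through it and seat it flat in the round nest of the little bench press's sled, then push the sled fully home under the ram by its upright tab. With the sled home, press the black plunger knob gently down until it lands firmly on its brass stop, hold it there for a second, then let it spring all the way back up; never lean hard on the knob or the sled, and leave the other things on the bench where they are.

Things in the scene. Friction and masses are not known exactly. Their poses are not given: they have to be found in the camera images.
- blank_mid (a point): Centre (half-way up) of the task's blank: a loose ring sawn from antler, cream with a brown skin, 36 mm outside, 24 mm tall, with a 16 mm hole right through along its z axis; 30 g, stands on a flat face on the bench. It is the only antler piece with a hole; the others are solid.
- press: Grey bench press, fixed to the bench. Origin on the bench under the ram axis; z up. The sled moves along its y: out to -y, home to +y. Bed 72 mm wide (x), y -175 to +52 mm, 12 mm high, with an 18 mm high rail along each edge. A column 105 mm high stands behind the ram (x 47 to 93 mm, y within 26 mm).
- head: Fixed overhanging head of the press, 75 to 105 mm above the bench, y within 26 mm, x -25 to +49 mm. Origin on the ram axis at its top face. The 28 mm brass sleeve around the ram on top of it is the plunger's stop; how far it stands up (6 to 18 mm above the head) differs each time and is not measured.
- plunger: Sprung plunger: flat black knob 38 mm across, 18 mm thick, on a steel ram. Origin: centre of the knob's top face, 155 mm above the bench when up. It moves straight down; the spring takes 4 N at first, 0.3 N more per mm (8 to 12.5 N at the stop); it lands on the stiff stop after 14 to 26 mm, differing each time. Firmly landed: 15 to 20 N in all; over 35 N is leaning too hard.
- sled: Aluminium sled of the press. Origin: underside of its 54 x 54 x 14 mm nest block, at the nest's centre; axes as the press's. Home is y = 0 in the press's frame, against a stiff end stop; it starts 75 to 95 mm out to -y. It slides with about 2 N of friction and stays where left; over 35 N is leaning too hard.
- nest (a point): Centre of the floor of the sled's round nest, a pocket 39 mm across and 8 mm deep with a small chamfer; z up, 19 mm above the bench. The nest's rim is 27 mm above the bench.
- tab (a point): Middle of the outer (-y) face of the sled's upright push tab, 39 mm above the bench. The tab is 44 mm wide (x), 12 mm thick (y), its top 49 mm above the bench; it stands 96 mm towards -y from the nest's centre. Push here towards the press's +y.
- slice: Bystander: solid antler slice 36 mm across, 24 mm tall, no hole. Origin under its centre.
- stub: Bystander: solid antler stub 34 mm across, 46 mm tall. Origin under its centre.
- antler: Bystander: thick curved piece of brown antler, about 150 mm long and 36 mm thick, lying. Origin on the bench near the middle of its curve.
- tine: Bystander: pale antler tine, about 125 mm long, 24 mm thick, lying along its x. Origin under its middle.
- pencil: Bystander: flat carpenter's pencil 160 mm long, 14 mm wide, 7 mm thick, lying along its x. Origin under its middle.
- chuck_key: Bystander: steel T-shaped chuck key about 80 mm long and 70 mm across, lying. Origin under its middle.
- blank: The same drilled ring as blank_mid; origin under its centre, 12 mm below blank_mid.
- pin_tip (a point): Tip of the ram's tapered 9 mm pin, on the ram axis, 100 mm below the knob's top face: 12 mm above a seated blank when up. It goes down into the blank's hole when the sled is home.
There are look-alikes about, which are no part of the job. Leave any pink or turquoise look-alike of the blank alone.

How it is judged:
By the outcome, as a careful person would: the job done as asked, in the order asked, and still so for the second after the job is handed in, with the robot touching nothing.
It also fails if it takes over 67 s, if anything falls off the work surface, if the arm or the gripper's body presses on something with over 40 N, if the wrist force passes 120 N, or if a joint passes its speed limit or range.

## Working session

There is one attempt and no reset: what is moved stays moved. The work goes in short steps, Python scripts to look and compute and a tool call to move; the robot and the scene stay as the last step left them, time stands still between calls to the robot, and variables do not carry over. Pictures are saved under pics/ and viewed, at most 10 in all, crops included, and the job is handed in when it is done.

Besides the shell and the picture viewer there is one more tool, called after "Call:" as name(argument=value, ...), one argument or row to a line, values as JSON. play_rows: Moves the arm, as the interface text tells. Its arguments: {"type":"object","properties":{"rows":{"type":"string"},"fingers":{"type":"number"},"newtons":{"type":"number"}},"required":["rows"]}

```bash
mkdir -p pics
cat > h.py <<'E'
import numpy as np, cv2
from cell import ctrl
def cal(n):
    c=ctrl.calibration(n); f=200/np.tan(np.radians(c["fovy"])/2)
    A=np.array(c["attitude"],float)
    if A.shape!=(3,3): A=cv2.Rodrigues(A.reshape(3,1))[0]
    return f,c["cx"],c["cy"],np.array(c["origin"],float),A
def ray(n,u,v):
    f,cx,cy,o,A=cal(n); return o,A@np.array([(u-cx)/f,(v-cy)/f,1.])
def onz(n,u,v,z):
    o,d=ray(n,u,v); return o+d*(z-o[2])/d[2]
def proj(n,p):
    f,cx,cy,o,A=cal(n); q=A.T@(np.array(p)-o); return cx+f*q[0]/q[2],cy+f*q[1]/q[2]
def snap(n,fn):
    im=ctrl.camera(n)[:,:,::-1].copy(); cv2.imwrite("pics/"+fn+".png",im); return im
E
python3 - <<'E'
from h import *
for n in("top","side"):
    print(n,ctrl.calibration(n)); snap(n,n+"0")
print(ctrl.tcp_to_grasp,ctrl.get_obs())
E
```

```text
top {'fovy': 55.29716378292135, 'cx': 329.44616909295394, 'cy': 204.35635927858806, 'origin': array([0.38793605, 0.00767959, 1.02989453]), 'attitude': array([-2.12075408,  2.1394531 , -0.22965737])}
side {'fovy': 54.24565807187631, 'cx': 315.4327210867317, 'cy': 198.16308094082208, 'origin': array([ 0.16953924, -0.49758753,  0.75732348]), 'attitude': array([-2.27235526,  0.76292346, -0.32805377])}
0.0187 {'time_s': 0.1, 'qpos': array([-1.40248749e+00,  2.07340872e-01,  1.54283313e+00,  5.23048924e-06,
        1.39349900e+00, -1.50499495e-01]), 'dq': array([ 0.0007815 , -0.0025845 , -0.00183367,  0.00042756, -0.00033775,
        0.00053023]), 'effort': array([-4.49952458e-04, -3.84092724e+01, -2.92548019e+01, -2.09274185e-04,
        4.82734496e-03,  2.00795898e-05]), 'tool_pos': array([ 0.18009071, -0.54528848,  0.20532802]), 'orientation': array([-3.09970995e+00, -4.98333214e-01,  2.09990219e-05]), 'ft_force': array([-0.86927679, -0.49849479, -0.30376343]), 'moment': array([-0.04922804, -0.01455111,  0.03091529]), 'grip_force': 0.0, 'grip_width': 0.08560139346199903}
```

View pics/top0.png

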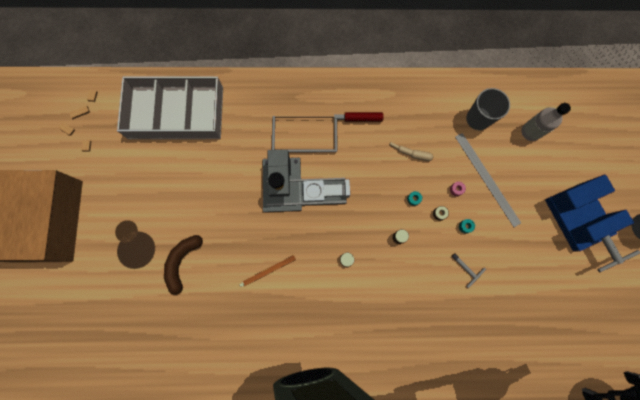

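View pics/side0.png

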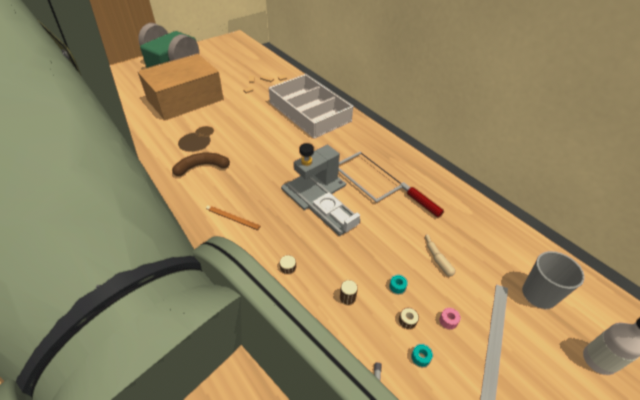

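The cream ring at top (441,213) / side (409,317) is the only antler piece with a hole. The rings at top (415,198) and (467,226) are turquoise and the one at (458,189) is pink. The discs at (401,237) and (347,260) are solid. I'll confirm this in one enlarged crop.

Run:
```python
from h import *
t=cv2.imread("pics/top0.png"); s=cv2.imread("pics/side0.png")
r=lambda im,x,y,w,h,k: cv2.resize(im[y:y+h,x:x+w],None,fx=k,fy=k,interpolation=cv2.INTER_CUBIC)
a=np.hstack([r(t,255,145,100,75,4),r(t,390,175,100,75,4)])
b=np.hstack([r(s,275,140,100,75,4)[:300],r(s,360,265,100,75,4)[:300]])
b=np.hstack([r(s,270,140,100,75,4),r(s,365,270,100,75,4)])
cv2.imwrite("pics/crop0.png",np.vstack([a,b]))
```

```text
(no output)
```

View pics/crop0.png

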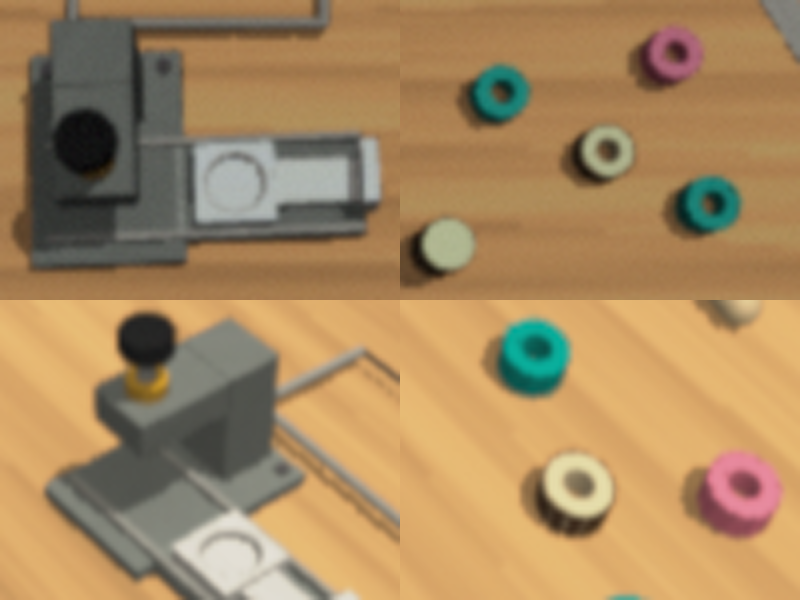

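The crop confirms it: the cream ring with brown bark and a through hole is at top (441.5,213) and side (409.5,316.5). The nest is at top (313.7,190.7), the knob at (276.5,180) and the tab at (347.7,188).

Run:
```python
from h import *
t=cv2.imread("pics/top0.png"); s=cv2.imread("pics/side0.png")
def blob(im,u,v,r,cond):
    w=im[v-r:v+r+1,u-r:u+r+1].astype(int); m=cond(w).astype(np.uint8)
    c=max(cv2.findContours(m,cv2.RETR_EXTERNAL,cv2.CHAIN_APPROX_NONE)[0],key=cv2.contourArea)
    (x,y),(a,b),_=cv2.fitEllipse(c); return x+u-r,y+v-r,a,b
cream=lambda w:(w[...,1]>w[...,2]-22)&(w[...,2]>110)
creamS=lambda w:(w[...,0]>105)&(w[...,2]>150)
print(t[208:219,441].tolist()); 
rt=blob(t,441,213,9,cream); rs=(409.5,316.5)
print(rt)
kt=blob(t,276,180,11,lambda w:w.max(-1)<35); print(kt)
pr=lambda k,p:print(k,np.round(p,4))
pr("ring top",onz("top",*rt[:2],.024)); pr("ring side",onz("side",*rs,.024))
pr("nest top",onz("top",313.5,190.5,.027)); pr("nest side",onz("side",327.3,202.3,.027))
pr("knob top",onz("top",*kt[:2],.155)); pr("knob top hand",onz("top",276.3,180,.155)); pr("knob side",onz("side",306.3,147.8,.155))
pr("tab top",onz("top",347.6,187.7,.049))
# press corners in top: sled block corners (z=.027)
for c in [(194,142),(270,142),(278,218),(197,222),(362,140),(380,140),(381,202),(362,202),(31,57),(181,54),(185,262),(32,268)]:
    pr(c,onz("top",c[0]/4+255-.4,c[1]/4+145-.4,.027 if c[0]<300 and c[0]>190 else .049 if c[0]>300 else 0.012))
```

```text
[[132, 169, 167], [106, 136, 140], [61, 81, 90], [45, 65, 80], [45, 68, 90], [47, 71, 94], [62, 89, 107], [97, 130, 138], [132, 169, 167], [138, 174, 171], [112, 145, 145]]
(441.671498298645, 212.1405210494995, 11.7548189163208, 13.0138521194458)
(275.7740726470947, 180.3216781616211, 14.354576110839844, 15.12022590637207)
ring top [ 0.5608 -0.3178  0.024 ]
ring side [ 0.5599 -0.3194  0.024 ]
nest top [0.6219 0.0268 0.027 ]
nest side [0.6238 0.0277 0.027 ]
knob top [0.6171 0.1131 0.155 ]
knob top hand [0.6179 0.1119 0.155 ]
knob side [0.618  0.1104 0.155 ]
tab top [ 0.6238 -0.0638  0.049 ]
(194, 142) [0.6509 0.0548 0.027 ]
(270, 142) [0.6506 0.0034 0.027 ]
(278, 218) [ 0.598  -0.0016  0.027 ]
(197, 222) [0.5956 0.0527 0.027 ]
(362, 140) [ 0.6459 -0.0576  0.049 ]
(380, 140) [ 0.6459 -0.0695  0.049 ]
(381, 202) [ 0.6037 -0.0693  0.049 ]
(362, 202) [ 0.6038 -0.0568  0.049 ]
(31, 57) [0.7162 0.1684 0.012 ]
(181, 54) [0.718  0.0647 0.012 ]
(185, 262) [0.5712 0.0614 0.012 ]
(32, 268) [0.5678 0.1644 0.012 ]
```

Heights and sizes agree across both views: ring about (0.5605,-0.3185), nest (0.623,0.027), ram axis (0.618,0.112), and press yaw of about 2°. Next I go above the ring.

Call:
play_rows(
  rows="0.04 0.024 -0.01 0 0 0;0.045 0.026 -0.01 0 0 0;0.045 0.026 -0.01 0 0 0;0.045 0.026 -0.01 0 0 0;0.045 0.026 -0.01 0 0 0;0.045 0.026 -0.01 0 0 0;0.045 0.026 -0.01 0 0 0;0.04 0.024 -0.01 0 0 0",
  fingers=0.06,
  newtons=25,
)

```text
time_s: 0.9
tool_pos: [0.5168, -0.349, 0.1289]
orientation: [-3.101, -0.499, 0.001]
ft_force: [-0.0, -0.0, 0.2]
grip_width: 0.0597
grip_force: 0.0
```

Call:
play_rows(
  rows="0.02 0.015 -0.02 0 0 0;0.01 0.008 -0.015 0 0 0;0 0 0 0 0 0;0 0 0 0 0 0;0 0 0 0 0 0",
)

```text
time_s: 1.4
tool_pos: [0.5446, -0.3294, 0.0957]
orientation: [3.101, 0.495, 0.001]
ft_force: [-0.5, 0.4, 0.2]
grip_width: 0.0599
grip_force: 0.0
```

Call:
play_rows(
  rows="0.016 0.011 -0.015 0 0 0;0 0 -0.02 0 0 0;0 0 -0.01 0 0 0;0 0 0 0 0 0;0 0 0 0 0 0",
)

```text
time_s: 1.9
tool_pos: [0.561, -0.3177, 0.0505]
orientation: [3.101, 0.496, 0.001]
ft_force: [0.8, -0.1, 0.5]
grip_width: 0.0601
grip_force: 0.0
```

Run:
```python
from h import *
t=snap("top","t1"); s=snap("side","s1")
r=lambda im,x,y,w,h,k: cv2.resize(im[y:y+h,x:x+w],None,fx=k,fy=k,interpolation=cv2.INTER_CUBIC)
p=ctrl.get_obs()["tool_pos"]; print(p,proj("side",p),proj("top",p))
cv2.imwrite("pics/c1.png",np.hstack([r(t,390,170,100,100,4),r(s,360,250,100,100,4)]))
```

```text
[ 0.56177089 -0.31785188  0.05117204] (np.float64(412.15170001135243), np.float64(308.84662274660684)) (np.float64(444.8931960879704), np.float64(209.98549639183824))
```

View pics/c1.png

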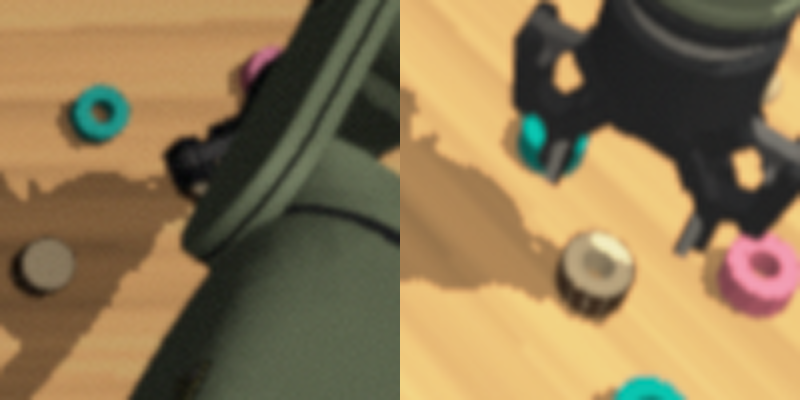

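The side view shows the ring at (409,315) centred between the fingertips at (399,292) and (431,311), with the neighbours clear. I'll descend and grip.

Call:
play_rows(
  rows="0 0 -0.015 0 0 0;0 0 -0.015 0 0 0;0 0 -0.01 0 0 0;0 0 -0.005 0 0 0;0 0 0 0 0 0;0 0 0 0 0 0",
)

```text
time_s: 2.6
tool_pos: [0.5614, -0.3167, 0.0045]
orientation: [-3.102, -0.499, 0.0]
ft_force: [0.7, -0.7, 0.9]
grip_width: 0.06
grip_force: 0.0
```

Call:
play_rows(
  rows="0 0 0 0 0 0;0 0 0 0 0 0;0 0 0 0 0 0;0 0 0 0 0 0;0 0 0 0 0 0;0 0 0 0 0 0",
  fingers=0.02,
)

```text
time_s: 3.2
tool_pos: [0.5613, -0.3166, 0.0047]
orientation: [3.102, 0.499, 0.0]
ft_force: [-0.5, -1.2, 0.2]
grip_width: 0.0201
grip_force: 0.0
```

Run:
```python
from h import *
s=snap("side","s2")
cv2.imwrite("pics/c2.png",cv2.resize(s[250:350,350:470],None,fx=5,fy=5,interpolation=cv2.INTER_CUBIC))
for z in (0,.0047,.0234): print(proj("side",(.5613,-.3166,z)))
```

```text
(np.float64(406.8138011464083), np.float64(320.6460260457842))
(np.float64(407.2281945293933), np.float64(319.5779395465262))
(np.float64(408.911807167662), np.float64(315.23847853495863))
```

View pics/c2.png

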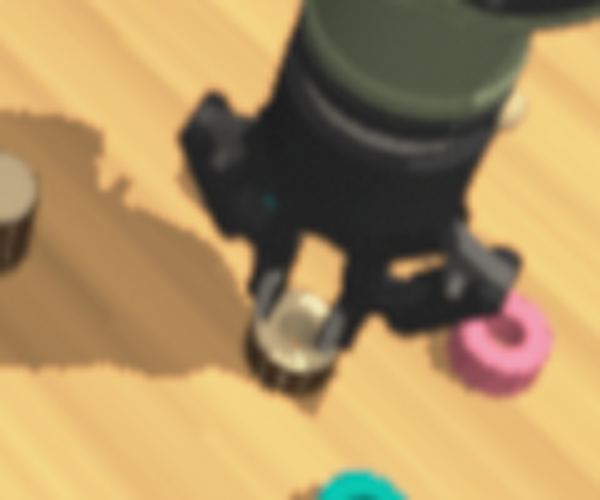

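The fingers closed to 20 mm with no grip force. The picture shows the ring unmoved at (408.6,316.6), with the fingertips ending at its top face, mid (408.7,315). So the tips really sit about z=0.024, some 15–20 mm above the reported TCP. I'll reopen and descend with force watching.

Call:
play_rows(
  rows="0 0 0 0 0 0;0 0 0 0 0 0;0 0 0 0 0 0;0 0 0 0 0 0;0 0 -0.002 0 0 0;0 0 -0.002 0 0 0;0 0 0 0 0 0",
  fingers=0.055,
)

```text
time_s: 3.95
tool_pos: [0.5609, -0.3164, 0.0001]
orientation: [-3.101, -0.498, 0.001]
ft_force: [-0.1, -0.8, -0.3]
grip_width: 0.055
grip_force: 0.0
```

Run:
```python
from h import *
t=snap("top","t3"); s=snap("side","s3")
print(ctrl.get_obs()["tool_pos"],ctrl.get_obs()["ft_force"])
r=lambda im,x,y,w,h,k: cv2.resize(im[y:y+h,x:x+w],None,fx=k,fy=k,interpolation=cv2.INTER_CUBIC)
cv2.imwrite("pics/c3.png",np.hstack([r(t,410,180,80,100,5),r(s,370,260,80,100,5)]))
```

```text
[ 5.61181836e-01 -3.16555362e-01  5.02515443e-04] [-1.28054839  0.45972303  0.2652381 ]
```

View pics/c3.png

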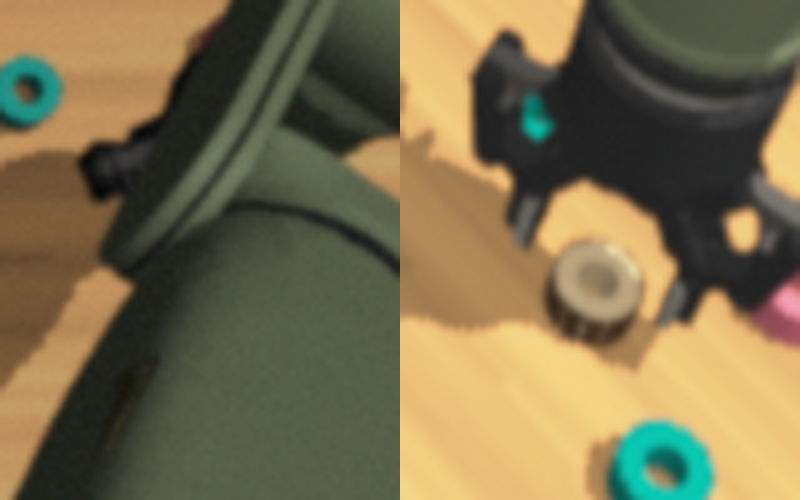

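The tips' midpoint (409.4,316.6) now coincides with the ring's top centre (409.6,316.6), so the tips are at ring-top height and centred. I continue down gently, watching the force.

Call:
play_rows(
  rows="0 0 -0.002 0 0 0;0 0 -0.002 0 0 0;0 0 -0.002 0 0 0;0 0 0 0 0 0;0 0 0 0 0 0",
)

```text
time_s: 4.55
tool_pos: [0.5612, -0.3166, -0.0055]
orientation: [-3.102, -0.499, 0.0]
ft_force: [0.4, -0.5, 0.3]
grip_width: 0.0551
grip_force: 0.0
```

Call:
play_rows(
  rows="0 0 -0.002 0 0 0;0 0 -0.002 0 0 0;0 0 -0.002 0 0 0;0 0 0 0 0 0;0 0 0 0 0 0",
)

```text
time_s: 5.05
tool_pos: [0.5612, -0.3166, -0.0115]
orientation: [-3.102, -0.499, 0.0]
ft_force: [0.8, -0.2, 0.1]
grip_width: 0.0549
grip_force: 0.0
```

Call:
play_rows(
  rows="0 0 0 0 0 0;0 0 0 0 0 0;0 0 0 0 0 0;0 0 0 0 0 0",
  fingers=0.02,
)

```text
time_s: 5.45
tool_pos: [0.5615, -0.3168, -0.0109]
orientation: [3.101, 0.499, 0.001]
ft_force: [0.3, 0.8, 3.2]
grip_width: 0.0353
grip_force: 25.0
```

Gripped at 35.3 mm and 25 N. I lift and carry it toward the nest.

Call:
play_rows(
  rows="0 0 0.01 0 0 0;0 0 0.03 0 0 0;0 0 0.04 0 0 0;0.01 0.04 0.01 0 0 0;0.01 0.045 0 0 0 0;0.01 0.045 0 0 0 0;0.01 0.045 0 0 0 0;0.01 0.045 0 0 0 0",
)

```text
time_s: 6.25
tool_pos: [0.6115, -0.095, 0.0794]
orientation: [3.102, 0.498, 0.001]
ft_force: [0.1, -0.4, -1.3]
grip_width: 0.0351
grip_force: 25.1
```

Call:
play_rows(
  rows="0.008 0.045 0 0 0 0;0.005 0.04 0 0 0 0;0 0.02 0 0 0 0;0 0 0 0 0 0;0 0 0 0 0 0",
)

```text
time_s: 6.75
tool_pos: [0.6243, 0.0085, 0.079]
orientation: [3.101, 0.501, 0.0]
ft_force: [0.7, -1.1, -0.0]
grip_width: 0.0349
grip_force: 25.1
```

Call:
play_rows(
  rows="0 0.019 0 0 0 0;0 0 -0.025 0 0 0;0 0 -0.02 0 0 0;0 0 -0.005 0 0 0;0 0 0 0 0 0;0 0 0 0 0 0",
)

```text
time_s: 7.35
tool_pos: [0.6252, 0.0263, 0.0297]
orientation: [3.102, 0.497, 0.002]
ft_force: [-0.4, 0.3, -0.9]
grip_width: 0.0353
grip_force: 25.1
```

Run:
```python
from h import *
t=snap("top","t4"); s=snap("side","s4")
p=ctrl.get_obs()["tool_pos"];print(p)
print(proj("side",(.6228,.0272,.027)),proj("side",(.6228,.0272,.064)),proj("side",(.6228,.0272,.041)))
r=lambda im,x,y,w,h,k: cv2.resize(im[y:y+h,x:x+w],None,fx=k,fy=k,interpolation=cv2.INTER_CUBIC)
cv2.imwrite("pics/c4.png",np.hstack([r(t,285,155,65,100,6),r(s,295,160,65,100,6)]))
```

```text
[0.62561621 0.02666528 0.03023297]
(np.float64(327.1191788251914), np.float64(202.56503147246863)) (np.float64(327.64912085491363), np.float64(192.42807434341972)) (np.float64(327.3163738169278), np.float64(198.79300158017517))
```

View pics/c4.png

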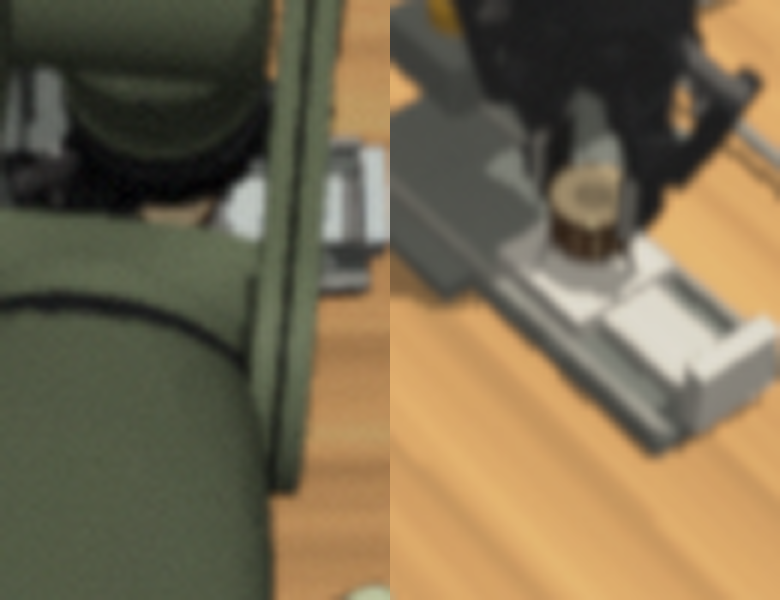

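The side view shows the ring's top at about (328,192.4), against (327.6,192.3) expected over the nest, so it is aligned to about 1 mm. I make a small correction and lower with force watching.

Call:
play_rows(
  rows="-0.001 0.001 -0.006 0 0 0;0 0 -0.005 0 0 0;0 0 -0.003 0 0 0;0 0 -0.002 0 0 0;0 0 -0.001 0 0 0;0 0 0 0 0 0;0 0 0 0 0 0",
)

```text
time_s: 8.15
tool_pos: [0.6232, 0.0283, 0.0116]
orientation: [3.102, 0.499, -0.0]
ft_force: [-0.4, -0.7, -0.6]
grip_width: 0.035
grip_force: 25.1
```

Call:
play_rows(
  rows="0 0 -0.001 0 0 0;0 0 -0.001 0 0 0;0 0 0 0 0 0;0 0 0 0 0 0",
)

```text
time_s: 8.55
tool_pos: [0.6233, 0.0283, 0.0097]
orientation: [3.102, 0.499, 0.0]
ft_force: [1.0, 0.2, 0.0]
grip_width: 0.0351
grip_force: 25.1
```

No contact force at bottom height of about 0.021, so it is inside the pocket. I go 1 mm more, then release.

Call:
play_rows(
  rows="0 0 -0.001 0 0 0;0 0 0 0 0 0;0 0 0 0 0 0",
)

```text
time_s: 8.85
tool_pos: [0.6233, 0.0283, 0.0087]
orientation: [3.102, 0.499, 0.0]
ft_force: [0.1, -0.7, -0.4]
grip_width: 0.0351
grip_force: 25.1
```

Call:
play_rows(
  rows="0 0 0 0 0 0;0 0 0 0 0 0;0 0 0 0 0 0;0 0 0 0 0 0;0 0 0.005 0 0 0;0 0 0.02 0 0 0;0 0 0.04 0 0 0;0 0 0.04 0 0 0",
  fingers=0.05,
)

```text
time_s: 9.65
tool_pos: [0.622, 0.029, 0.1138]
orientation: [-3.1, -0.498, 0.005]
ft_force: [0.6, 0.1, 0.1]
grip_width: 0.0502
grip_force: 0.0
```

Call:
play_rows(
  rows="0 -0.04 0.01 0 0 0;0 -0.045 0 0 0 0;0 -0.045 0 0 0 0;0 -0.02 0 0 0 0;0 0 0 0 0 0",
  fingers=0.0,
)

```text
time_s: 10.15
tool_pos: [0.6232, -0.1245, 0.124]
orientation: [3.103, 0.492, 0.001]
ft_force: [-0.4, 0.6, 0.2]
grip_width: 0.0001
grip_force: 0.0
```

Run:
```python
from h import *
t=snap("top","t5"); s=snap("side","s5")
for z in(.019,.027,.043): print(z,proj("side",(.6228,.0272,z)))
p=ctrl.get_obs()["tool_pos"];print(p,proj("side",p))
r=lambda im,x,y,w,h,k: cv2.resize(im[y:y+h,x:x+w],None,fx=k,fy=k,interpolation=cv2.INTER_CUBIC)
cv2.imwrite("pics/c5.png",np.hstack([r(t,285,155,80,100,5),r(s,300,155,80,100,5)]))
```

```text
0.019 (np.float64(327.00825461344294), np.float64(204.68683709648556))
0.027 (np.float64(327.1191788251914), np.float64(202.56503147246863))
0.043 (np.float64(327.3448698212294), np.float64(198.24791785827136))
[ 0.62308472 -0.12121767  0.12363934] (np.float64(371.06318591995563), np.float64(211.62384681011943))
```

View pics/c5.png

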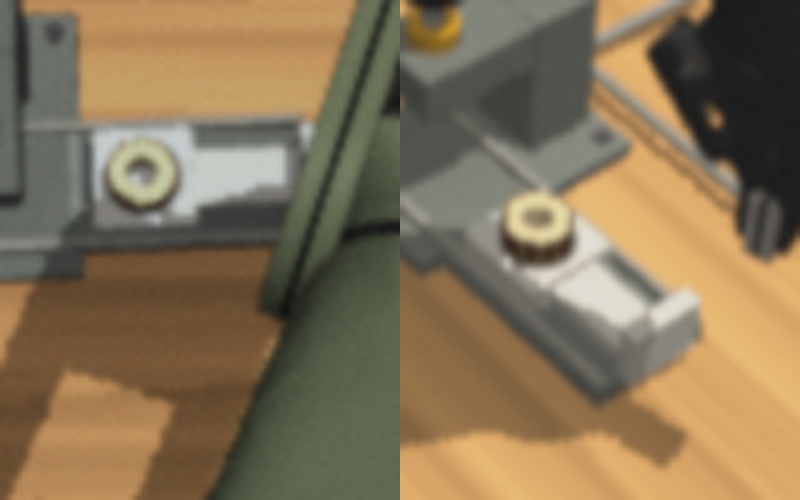

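The ring is seated: its top centre is at (327.2,197.8) against (327.3,198.2) predicted for z=0.043, and in the top view it sits concentric on the sled. The shut tips appear about 19 mm above the reported TCP, which matches the earlier offset. I go down behind the tab.

Call:
play_rows(
  rows="0.002 -0.003 -0.04 0 0 0;0 0 -0.04 0 0 0;0 0 -0.025 0 0 0;0 0 -0.007 0 0 0;0 0 0 0 0 0;0 0 0 0 0 0",
)

```text
time_s: 10.85
tool_pos: [0.6268, -0.1242, 0.0134]
orientation: [3.1, 0.5, 0.004]
ft_force: [0.8, -0.5, -0.5]
grip_width: -0.0004
grip_force: 0.0
```

Call:
play_rows(
  rows="0 0.01 0 0 0 0;0 0.01 0 0 0 0;0 0.01 0 0 0 0;0 0.01 0 0 0 0;0 0.01 0 0 0 0;0 0.01 0 0 0 0",
)

```text
time_s: 11.45
tool_pos: [0.6252, -0.0644, 0.012]
orientation: [3.101, 0.499, -0.001]
ft_force: [-0.9, -3.2, 1.8]
grip_width: 0.0002
grip_force: 1.4
```

Call:
play_rows(
  rows="0 0.01 0 0 0 0;0 0.01 0 0 0 0;0 0.01 0 0 0 0;0 0.008 0 0 0 0;0 0.006 0 0 0 0;0 0 0 0 0 0",
)

```text
time_s: 12.05
tool_pos: [0.6253, -0.0191, 0.0114]
orientation: [-3.1, -0.5, -0.0]
ft_force: [1.0, 0.6, -0.6]
grip_width: -0.0004
grip_force: 0.0
```

Call:
play_rows(
  rows="0 0.004 0 0 0 0;0 0.004 0 0 0 0;0 0.003 0 0 0 0;0 0.002 0 0 0 0",
)

```text
time_s: 12.45
tool_pos: [0.6251, -0.0075, 0.0116]
orientation: [-3.102, -0.498, 0.001]
ft_force: [-1.5, -2.5, 0.8]
grip_width: -0.0002
grip_force: 1.1
```

Call:
play_rows(
  rows="0 0.001 0 0 0 0;0 0.001 0 0 0 0;0 0.001 0 0 0 0",
)

```text
time_s: 12.75
tool_pos: [0.6251, -0.0047, 0.0116]
orientation: [-3.102, -0.498, 0.001]
ft_force: [-0.9, -1.5, -1.2]
grip_width: -0.0
grip_force: 1.0
```

Call:
play_rows(
  rows="0 0.001 0 0 0 0;0 0.001 0 0 0 0;0 0.001 0 0 0 0",
)

```text
time_s: 13.05
tool_pos: [0.625, -0.0016, 0.0116]
orientation: [-3.102, -0.499, 0.001]
ft_force: [-1.8, -2.0, -0.3]
grip_width: -0.0002
grip_force: 1.0
```

Call:
play_rows(
  rows="0 0.001 0 0 0 0;0 0.001 0 0 0 0",
)

```text
time_s: 13.25
tool_pos: [0.6251, 0.0004, 0.0116]
orientation: [-3.102, -0.499, 0.001]
ft_force: [-1.6, -2.2, -0.5]
grip_width: 0.0001
grip_force: 1.0
```

Call:
play_rows(
  rows="0 0.001 0 0 0 0;0 0.001 0 0 0 0",
)

```text
time_s: 13.45
tool_pos: [0.6252, 0.0024, 0.0117]
orientation: [-3.102, -0.499, 0.0]
ft_force: [-1.8, -1.5, -1.1]
grip_width: -0.0001
grip_force: 1.0
```

Call:
play_rows(
  rows="0 0.0007 0 0 0 0;0 0.0007 0 0 0 0",
)

```text
time_s: 13.65
tool_pos: [0.6253, 0.0038, 0.0117]
orientation: [3.102, 0.499, -0.0]
ft_force: [-2.3, -2.8, -0.6]
grip_width: -0.0002
grip_force: 1.4
```

Call:
play_rows(
  rows="0 0.0007 0 0 0 0;0 0.0007 0 0 0 0",
)

```text
time_s: 13.85
tool_pos: [0.6252, 0.0041, 0.0117]
orientation: [3.1, 0.499, -0.001]
ft_force: [-1.4, -5.9, 0.4]
grip_width: 0.0001
grip_force: 3.1
```

Call:
play_rows(
  rows="0 0.0007 0 0 0 0;0 0.0007 0 0 0 0",
)

```text
time_s: 14.05
tool_pos: [0.6252, 0.0043, 0.0117]
orientation: [3.098, 0.499, -0.002]
ft_force: [-2.2, -9.4, -0.8]
grip_width: -0.0001
grip_force: 4.6
```

Call:
play_rows(
  rows="0 0.0007 0 0 0 0;0 0.0007 0 0 0 0",
)

```text
time_s: 14.25
tool_pos: [0.6252, 0.0044, 0.0117]
orientation: [3.096, 0.499, -0.002]
ft_force: [-2.6, -13.0, 0.2]
grip_width: -0.0002
grip_force: 6.2
```

A firm stop at TCP y≈0.004, as predicted, with 13 N. The sled is home. I back off and go up over the knob.

Call:
play_rows(
  rows="0 -0.01 0 0 0 0;0 -0.03 0 0 0 0;0 -0.01 0.03 0 0 0;0 0 0.05 0 0 0;0 0 0.05 0 0 0;0 0 0.04 0 0 0;0 0 0.01 0 0 0;0 0 0 0 0 0",
)

```text
time_s: 15.05
tool_pos: [0.6278, -0.0418, 0.1953]
orientation: [3.1, 0.499, 0.012]
ft_force: [-1.2, -0.6, 0.3]
grip_width: -0.0001
grip_force: 0.0
```

Run:
```python
from h import *
s=snap("side","s6"); t=snap("top","t6")
print(ctrl.get_obs()["tool_pos"])
r=lambda im,x,y,w,h,k: cv2.resize(im[y:y+h,x:x+w],None,fx=k,fy=k,interpolation=cv2.INTER_CUBIC)
cv2.imwrite("pics/c6.png",np.hstack([r(t,245,145,80,100,5),r(s,280,125,80,100,5)]))
```

```text
[ 0.62457784 -0.04143828  0.19022308]
```

View pics/c6.png

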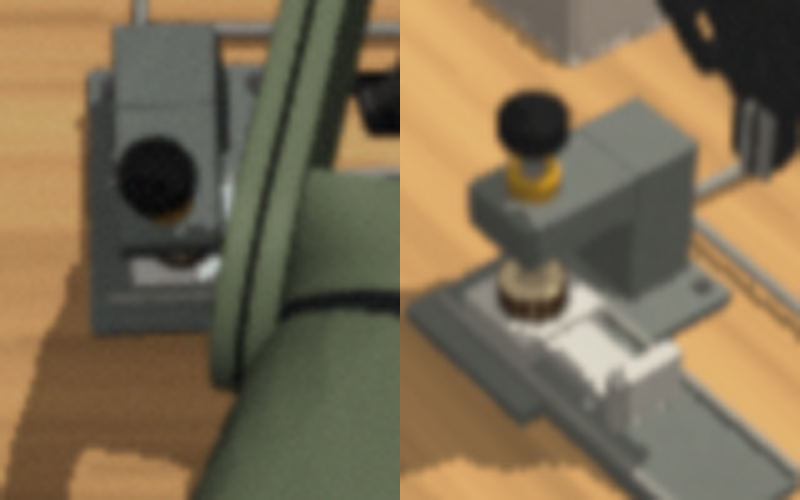

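The picture shows the ring under the ram with the sled home (side crop ring at (533,290)) and the knob up at (533,110). I move over the knob axis.

Call:
play_rows(
  rows="-0.002 0.04 0 0 0 0;-0.002 0.045 0 0 0 0;-0.002 0.045 0 0 0 0;-0.001 0.023 0 0 0 0;0 0 -0.015 0 0 0;0 0 -0.015 0 0 0;0 0 0 0 0 0;0 0 0 0 0 0",
)

```text
time_s: 15.95
tool_pos: [0.6171, 0.1096, 0.1594]
orientation: [-3.102, -0.496, 0.007]
ft_force: [0.3, 0.3, 0.9]
grip_width: -0.0003
grip_force: 0.0
```

Call:
play_rows(
  rows="0.001 0.002 -0.01 0 0 0;0 0 -0.006 0 0 0;0 0 -0.003 0 0 0;0 0 0 0 0 0",
)

```text
time_s: 16.35
tool_pos: [0.6188, 0.1127, 0.1419]
orientation: [-3.102, -0.498, 0.002]
ft_force: [0.4, -0.2, 0.2]
grip_width: -0.0002
grip_force: 0.0
```

Call:
play_rows(
  rows="0 0 -0.002 0 0 0;0 0 -0.002 0 0 0;0 0 -0.002 0 0 0;0 0 -0.002 0 0 0;0 0 0 0 0 0",
)

```text
time_s: 16.85
tool_pos: [0.619, 0.113, 0.1343]
orientation: [-3.102, -0.499, 0.001]
ft_force: [-0.6, 0.4, -0.3]
grip_width: 0.0
grip_force: 0.0
```

Call:
play_rows(
  rows="0 0 -0.001 0 0 0;0 0 -0.001 0 0 0;0 0 -0.001 0 0 0;0 0 -0.001 0 0 0;0 0 0 0 0 0",
)

```text
time_s: 17.35
tool_pos: [0.6191, 0.1129, 0.1305]
orientation: [-3.102, -0.499, 0.001]
ft_force: [-0.3, -0.8, 0.2]
grip_width: -0.0001
grip_force: 0.0
```

Call:
play_rows(
  rows="0 0 -0.002 0 0 0;0 0 -0.002 0 0 0;0 0 -0.002 0 0 0;0 0 0 0 0 0",
)

```text
time_s: 17.75
tool_pos: [0.6194, 0.113, 0.1255]
orientation: [3.102, 0.499, 0.001]
ft_force: [-1.6, 0.2, 4.5]
grip_width: 0.0002
grip_force: 2.4
```

Call:
play_rows(
  rows="0 0 -0.002 0 0 0;0 0 -0.002 0 0 0;0 0 -0.002 0 0 0;0 0 -0.002 0 0 0;0 0 -0.002 0 0 0;0 0 0 0 0 0",
)

```text
time_s: 18.35
tool_pos: [0.6194, 0.1129, 0.1162]
orientation: [3.102, 0.499, 0.001]
ft_force: [-4.4, 0.1, 7.2]
grip_width: 0.0002
grip_force: 3.8
```

Call:
play_rows(
  rows="0 0 -0.001 0 0 0;0 0 -0.001 0 0 0",
)

```text
time_s: 18.55
tool_pos: [0.6195, 0.1129, 0.1146]
orientation: [3.101, 0.499, 0.001]
ft_force: [-4.9, -0.4, 9.3]
grip_width: -0.0001
grip_force: 4.7
```

Call:
play_rows(
  rows="0 0 -0.001 0 0 0;0 0 -0.001 0 0 0",
)

```text
time_s: 18.75
tool_pos: [0.6194, 0.113, 0.1128]
orientation: [3.101, 0.499, 0.001]
ft_force: [-4.6, -0.6, 10.5]
grip_width: 0.0001
grip_force: 5.0
```

Call:
play_rows(
  rows="-0.001 0 -0.001 0 0 0;0 0 -0.001 0 0 0",
)

```text
time_s: 18.95
tool_pos: [0.6195, 0.113, 0.1114]
orientation: [3.101, 0.499, 0.005]
ft_force: [-2.1, -0.4, 10.1]
grip_width: 0.0002
grip_force: 5.2
```

Call:
play_rows(
  rows="0 0 -0.001 0 0 0;0 0 -0.001 0 0 0",
)

```text
time_s: 19.15
tool_pos: [0.6195, 0.1129, 0.1095]
orientation: [3.101, 0.499, 0.005]
ft_force: [-3.3, 0.2, 11.1]
grip_width: -0.0001
grip_force: 5.5
```

Call:
play_rows(
  rows="0 0 -0.001 0 0 0;0 0 -0.001 0 0 0",
)

```text
time_s: 19.35
tool_pos: [0.6196, 0.1129, 0.1092]
orientation: [3.101, 0.499, 0.005]
ft_force: [-7.8, 0.3, 20.2]
grip_width: 0.0002
grip_force: 10.6
```

It has landed on the stop, with travel halted at 0.1092 and the force jumping to 20 N. I ease slightly to about 17.5 N and hold.

Call:
play_rows(
  rows="-0.001 0 0.0005 0 0 0;0 0 0 0 0 0",
)

```text
time_s: 19.55
tool_pos: [0.6196, 0.113, 0.1092]
orientation: [3.101, 0.499, 0.009]
ft_force: [-3.2, 0.5, 14.0]
grip_width: -0.0001
grip_force: 6.7
```

Call:
play_rows(
  rows="0 0 0 0 0 0;0 0 0 0 0 0;0 0 0 0 0 0;0 0 0 0 0 0;0 0 0 0 0 0;0 0 0 0 0 0",
)

```text
time_s: 20.15
tool_pos: [0.6196, 0.1129, 0.1092]
orientation: [3.101, 0.499, 0.009]
ft_force: [-2.4, 0.3, 13.0]
grip_width: -0.0001
grip_force: 6.7
```

Call:
play_rows(
  rows="0 0 0 0 0 0;0 0 0 0 0 0;0 0 0 0 0 0;0 0 0 0 0 0;0 0 0 0 0 0;0 0 0 0 0 0",
)

```text
time_s: 20.75
tool_pos: [0.6196, 0.1129, 0.1092]
orientation: [3.101, 0.499, 0.009]
ft_force: [-2.6, -0.2, 12.9]
grip_width: 0.0001
grip_force: 6.7
```

Eased too far, to 13 N. I bring it up to about 17 N and hold again.

Call:
play_rows(
  rows="0 0 -0.0004 0 0 0;0 0 0 0 0 0",
)

```text
time_s: 20.95
tool_pos: [0.6196, 0.113, 0.1092]
orientation: [3.101, 0.499, 0.009]
ft_force: [-3.7, -0.3, 15.0]
grip_width: -0.0003
grip_force: 7.5
```

Call:
play_rows(
  rows="0 0 -0.0005 0 0 0;0 0 0 0 0 0;0 0 0 0 0 0",
)

```text
time_s: 21.25
tool_pos: [0.6196, 0.113, 0.1092]
orientation: [3.101, 0.499, 0.009]
ft_force: [-4.2, -1.0, 16.9]
grip_width: -0.0002
grip_force: 8.5
```

Call:
play_rows(
  rows="0 0 0 0 0 0;0 0 0 0 0 0;0 0 0 0 0 0;0 0 0 0 0 0;0 0 0 0 0 0;0 0 0 0 0 0;0 0 0 0 0 0;0 0 0 0 0 0",
)

```text
time_s: 22.05
tool_pos: [0.6196, 0.113, 0.1092]
orientation: [3.101, 0.499, 0.009]
ft_force: [-4.3, -0.7, 16.7]
grip_width: 0.0004
grip_force: 8.5
```

Call:
play_rows(
  rows="0 0 0 0 0 0;0 0 0 0 0 0;0 0 0 0 0 0;0 0 0 0 0 0",
)

```text
time_s: 22.45
tool_pos: [0.6196, 0.1129, 0.1092]
orientation: [3.101, 0.499, 0.009]
ft_force: [-4.8, -0.7, 16.5]
grip_width: 0.0002
grip_force: 8.5
```

Held at 16.5–17 N for 1.2 s. Now I let it rise smoothly and retreat.

Call:
play_rows(
  rows="0 0 0.004 0 0 0;0 0 0.005 0 0 0;0 0 0.006 0 0 0;0 0 0.008 0 0 0;0 0 0.02 0 0 0;0 0 0.03 0 0 0;0 0 0.03 0 0 0;0 -0.03 0.01 0 0 0",
)

```text
time_s: 23.25
tool_pos: [0.619, 0.0857, 0.2211]
orientation: [-3.1, -0.505, -0.01]
ft_force: [0.7, -1.1, -0.2]
grip_width: -0.0
grip_force: 0.0
```

Call:
play_rows(
  rows="0 -0.045 0 0 0 0;0 -0.045 0 0 0 0;-0.02 -0.045 0 0 0 0;-0.02 -0.045 0 0 0 0;-0.02 -0.03 0 0 0 0;0 0 0 0 0 0;0 0 0 0 0 0",
)

```text
time_s: 23.95
tool_pos: [0.5568, -0.1275, 0.2169]
orientation: [-3.101, -0.495, 0.0]
ft_force: [0.3, 0.2, -0.6]
grip_width: -0.0001
grip_force: 0.0
```

Run:
```python
from h import *
s=snap("side","s7"); t=snap("top","t7")
print(ctrl.get_obs()["tool_pos"],ctrl.get_obs()["ft_force"])
r=lambda im,x,y,w,h,k: cv2.resize(im[y:y+h,x:x+w],None,fx=k,fy=k,interpolation=cv2.INTER_CUBIC)
cv2.imwrite("pics/c7.png",np.hstack([r(t,245,145,80,100,5),r(s,280,125,80,100,5)]))
```

```text
[ 0.55757465 -0.12618894  0.21704831] [ 0.25092008  0.30913325 -0.10466589]
```

View pics/c7.png

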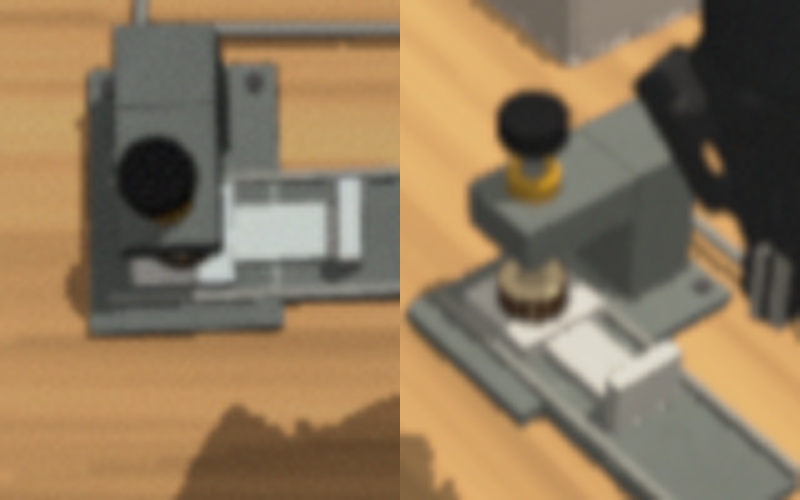

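The knob is fully back up at crop (533,110), the same as before pressing. The ring is still under the ram at (533,290), the sled is home, and the arm is clear. Handing in.

```bash
python3 -c "
from cell import ctrl
print(ctrl.finish_job())"
```

```text
the job is handed in; nothing more can be done
None
```

The job is handed in: the drilled slice is seated in the nest, the sled is home, and the knob was held on its stop at about 17 N for just over a second and is fully back up. No verdict came back, and a first hold settled at only 13 N before I re-pressed to about 17 N.

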